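# Slide the battery pack through the sprung flap into its charging dock

## Robot

A 6-joint arm with a two-finger parallel gripper is mounted at the origin on the work surface. World frame = base frame: x ahead of the robot, y to its left, z up, the work surface at z = 0. Lengths are in m, angles in rad, forces in N, time in s.
With the tool pointing down it reaches from about 0.35 to 0.975 m from the base axis. Payload 4.9 kg.
Tool frame: the origin (TCP) lies midway between the tips of the shut fingers; the grasp point (between the pads) lies 19 mm behind it; z points along the fingers, y is the line along which they close (so a half turn about z gives the same grasp; the last joint's range is limited). The gripper opens to 85 mm and grips with 20 to 120 N. Pads are 22 mm wide; open, the fingers measure 114 mm over their backs; the gripper's body (76 mm by 85 mm) begins 54 mm behind the grasp point. The pads swing forward as they close: fully open they stand 13 mm farther back than shut.
Start: joints at [-1.262, 0.053, 1.613, -0, 1.476, -0.119], TCP at [0.259, -0.569, 0.231] pointing down, gripper open.
Joint ranges: [-3.01, 3.01], [-1.01, 2.22], [0.06, 2.58], [-1.02, 4.17], [0.09, 2.62], [-3.14, 3.14]. Speed limits (rad/s): [2.57, 2.57, 3.14, 3.14, 3.14, 3.14].

## Interface

Orientations are given as a unit quaternion [w, x, y, z].
In Python, from plant import * gives the robot as it stands.
- The arm moves only by the tool jog_arm, never from a script. Its argument "targets" is a list of rows, each a list of 3 entries, a list of its own where there are three numbers: the shift along the tool's x, y, z in units of 25 mm (1.0 is 25 mm), then the turn, a rotation vector about the tool's x, y, z in units of 8 degrees (1.0 is 8 degrees), then the opening in per cent of the stroke, from 0 (shut) to 100 (fully open). A call has 1 to 8 rows; each row is the pose to reach, as a shift and turn from the pose commanded when the call began, along the tool's axes at that moment; what a row does not reach only later rows make up. A row lasts 1/8 s, in which the tool goes at most 62.5 mm and 10.7 degrees, less where a joint would pass 70% of its speed; a pose out of reach is approached as far as the arm can. A call with a gripper value outside its range is refused whole. The fingers move at their own pace and stop on an object; the grip force is fixed at half the most. Time passes only in rows, so rows that repeat a pose let the fingers close. It gives the time, the measured TCP pose, the force, the opening and the grip force at its end, in the units of the state.
- state(): the state, without advancing time (a new reading comes with each control period).
- grab_frame(name): name is "scene" or "side" or "wrist"; returns (picture, depth): 384x512x3 uint8, red, green, blue; 384x512 float32, m along the optical axis (not along the pixel's ray), 0 where there is no reading.
- camera_params(name): a dict with "fovy" (degrees; the focal length in pixels is half the picture's height over the tangent of half this angle, whatever the lens; pixels are square), "cx", "cy" (the principal point, pixels), "rvec" (rotation vector, rad) and "tvec" (3), from world to camera coordinates, as OpenCV has them; the wrist camera has in their place "hand_eye" (4x4, takes a point from camera to tool coordinates, whose origin is the TCP and whose axes are the flange's). Camera axes: x right, y down, z forward; pixel columns grow to the right and rows downward; lengths in m; the calibration is good to about 2 mm. A picture is of the moment at which its call begins: read the wrist's pose just before it. camera_params takes no time and is no camera call.
- job_done(): hands the job in; it is judged then, once.
The state is a dict: "time": time; "joint_pos": joint angles; "joint_vel": joint speeds; "joint_efforts": joint torques, N m; "tool_pos": TCP position; "tool_rot": TCP orientation; "contact_force": force on the tool from outside, world axes, zero at the start; "ft_torque": the same for the moment, N m; "gripper_width": opening from 0.0 (shut) to 1.0 (fully open); "grasp_force": force on a finger pad.
Only numpy, scipy, OpenCV 4.12 (cv2) and the standard library are available. Lean on these libraries where they do the work, as an engineer would, in place of code of your own. Each camera call takes 0.05 s, during which the arm holds its last target. There are 200 camera calls.

## Task

Put the green battery pack into the charging dock: lift it onto the dock's apron, slide it copper end first through the orange sprung flap, and feel your way gently until it is fully home and the copper contact is pushed right in, without forcing anything. Let the flap swing shut behind it, let go, and leave the red pack, the jar and the wooden block where they are.

Things in the scene. Friction and masses are not known exactly. Their poses are not given: they have to be found in the camera images.
- dock: Charging dock fixed to the bench. Origin: bench top, lane's centre line, at the shut flap. x points along the lane, inwards (the way the pack travels), y left, z up. Black floor plate, top at z 8 mm, x -110 to 246 mm, y -55 to 55: the pack slides easily on it. The right wall (inner face y -29.5, top z 47) runs straight from x -4 to 234. The pack has to enter from the apron.
- dock_apron (a point): Point on the floor plate, dock x -62, y 0, z 8 mm: middle of the open apron (x -110 to 0) before the flap, where the pack can be set down with its nose just short of the flap. Two yellow wings, 18 mm high, dock x -70 to -10, flare outwards: inner faces about 88 mm apart at the outer end, 62 mm at the inner.
- dock_nest (a point): Point on the floor plate, dock x 112, y 0, z 8 mm, in the nest (x 72 to 234, 59 mm wide: 1.5 mm play beside the pack). On the left, x 0 to 60 is a recess for the open flap (face y 38), then a slanted lead-in. Over x 76 to 160 two blue lips (z 47 to 51, slot 34 mm wide) hold the pack body down with 3 mm play; the handle stands up through the slot, gripped above the lips.
- flap (a joint): Orange upright flap across the lane, 60 mm wide, 33 high (z 11 to 44), 4 thick, on a vertical pin at dock x 0, y 34 mm. Radians: 0 shut, up to 1.5 swung inwards to the left; never outwards. A spring shuts it (0.02 N m shut, 0.07 open); a pack pushed against it opens it with 3 to 8 N and is pressed to the right. It shuts once the pack's rear end is past dock x 62.
- plunger (a joint): Copper contact plate at the lane's end (40 mm wide, z 18 to 38), pushed to dock +x by the pack's nose. Metres: 0 out, 0.006 fully in; about 0.4 N. Its place is not measured: set differently each time, the pack's nose meets it at dock x 142 to 172 mm and is home 6 mm further. Past that a rubber cushion resists with 6 N per mm for 5 mm, then it is rigid.
- pack_grip (a point): Centre of the green pack's handle bar: 70 mm long along x, 18 wide, 18 high, 73 mm above the pack's underside and over its middle, on posts at x +-29 mm; 28 mm free under the bar. Pack body 80 x 56 x 36 mm (x, y, z), 0.5 to 0.8 kg. x axis points to the nose (copper plate).
- pack_nose (a point): Centre of the green pack's nose face (copper plate), 40 mm along pack x from its middle and 18 mm above its underside.
- spare_grip (a point): Handle centre of the red pack, same shape; leave alone.
- jar_mid (a point): Middle of an amber jar, diameter 64 mm, 85 mm high; leave alone.
- wood_mid (a point): Middle of a wooden block 110 x 50 x 40 mm; leave alone.
There are look-alikes about, which are no part of the job. Of the things that look like the part that bears pack_grip, the smallest one is meant.

How it is judged:
On the way, in this order (a step that is already met when the one before it is completed fails the run):
1. the pack's nose is in the mouth and holds the flap open (value of joint flap above 0.7 rad and x of pack_nose in the frame of dock between 0.01 and 0.13 m and z of pack_nose in the frame of dock below 0.04 m), for 0.1 s.
2. the pack is pressed home: contact pushed in at least 5 of its 6 mm (value of joint plunger above 0.005 m), for 0.2 s.
At the end, for the whole second after the job is handed in: The green pack rests upright in the nest, nose in, centred within 5 mm, with the copper contact still pushed in at least 3 of its 6 mm, the flap shut behind it (under 0.1 rad), everything at rest and released (value of joint plunger above 0.003 m and value of joint flap below 0.1 rad and x of pack_nose in the frame of dock above 0.14 m and y of pack_nose in the frame of dock between -0.005 and 0.005 m and angle between pack_grip's own z axis and vertical below 0.1 rad and linear speed of pack below 0.02 m/s); the robot touches nothing.
It fails at once if the pack is forced: more than 15 N on the copper contact, 25 N on the flap, or 60 N on the dock as a whole (contact force between pack and plunger above 15 N or contact force between pack and flap above 25 N or contact force between pack and dock above 60 N).
It fails at once if red pack, jar or wooden block moved by more than 15 mm (distance of any of spare_grip, jar_mid, wood_mid from where it was at the start of the episode above 0.015 m).
It also fails if it takes over 67 s, if anything falls off the work surface, if the arm or the gripper's body presses on something with over 40 N, if the wrist force passes 120 N, or if a joint passes its speed limit or range.

## Working session

There is one attempt and no reset: what is moved stays moved. The work goes in short steps, Python scripts to look and compute and a tool call to move; the robot and the scene stay as the last step left them, time stands still between calls to the robot, and variables do not carry over. Pictures are saved under pics/ and viewed, at most 10 in all, crops included, and the job is handed in when it is done.

Besides the shell and the picture viewer there is one more tool, called after "Call:" in YAML: its name, and indented under it one key for each argument. jog_arm: Moves the arm, as the interface text tells. Its arguments: {"type":"object","properties":{"targets":{"type":"array"}},"required":["targets"]}

```bash
mkdir -p pics; ls; cat > h.py <<'E'
from plant import *
import numpy as np, cv2
from scipy.spatial.transform import Rotation as R
def q2R(q): return R.from_quat([q[1],q[2],q[3],q[0]])
def cam(name, st=None):
    p=camera_params(name); f=192/np.tan(np.radians(p["fovy"])/2)
    if "hand_eye" in p:
        st=st or state(); H=np.array(p["hand_eye"]); T=np.eye(4); T[:3,:3]=q2R(st["tool_rot"]).as_matrix(); T[:3,3]=st["tool_pos"]
        M=T@H; return f,p["cx"],p["cy"],M[:3,:3],M[:3,3],p
    Rm=cv2.Rodrigues(np.array(p["rvec"],float))[0]; t=np.array(p["tvec"],float).ravel()
    return f,p["cx"],p["cy"],Rm.T,-Rm.T@t,p
def cloud(c,d):
    f,cx,cy,Rm,o,_=c; v,u=np.mgrid[:384,:512]
    P=np.stack([(u-cx)/f*d,(v-cy)/f*d,d],-1)
    return P@Rm.T+o
def ray(c,u,v,z):
    f,cx,cy,Rm,o,_=c; r=Rm@np.array([(u-cx)/f,(v-cy)/f,1]); return o+r*(z-o[2])/r[2]
E
python3 - <<'E'
from h import *
st=state(); print({k:np.round(v,3).tolist() for k,v in st.items()})
for n in ["scene","side","wrist"]:
    c=cam(n); im,d=grab_frame(n); np.savez(f"{n}0.npz",im=im,d=d)
    cv2.imwrite(f"pics/{n}0.png",im[:,:,::-1]); print(n,c[5],c[4])
E
```

```text
pics
{'time': 0.0, 'joint_pos': [-1.262, 0.053, 1.614, -0.0, 1.476, -0.119], 'joint_vel': [0.001, 0.0, -0.0, 0.0, -0.001, -0.001], 'joint_efforts': [0.001, -39.368, -37.018, -0.0, 0.007, 0.0], 'tool_pos': [0.259, -0.568, 0.23], 'tool_rot': [-0.001, 0.977, 0.212, -0.0], 'contact_force': [-0.798, -0.176, -0.788], 'ft_torque': [-0.027, -0.004, 0.023], 'grasp_force': 0.0, 'gripper_width': 1.002}
scene {'fovy': 44.07559946921859, 'cx': 252.33552618101643, 'cy': 193.48503437824348, 'rvec': array([ 2.36925144,  0.69346975, -0.27121138]), 'tvec': array([-0.44532166, -0.11396491,  1.47730931])} [ 0.94834795 -0.6132976   1.05747076]
side {'fovy': 45.51051752924479, 'cx': 252.56032119561246, 'cy': 189.22335251072207, 'rvec': array([ 0.53640212, -2.71161043,  1.18429103]), 'tvec': array([0.49239693, 0.14914995, 1.17217447])} [0.19106518 0.89076111 0.89929537]
wrist {'fovy': 60.06341162209724, 'cx': 254.70222460475162, 'cy': 192.0489332382368, 'hand_eye': array([[ 3.93932236e-04, -9.63719060e-01, -2.66918374e-01,
         6.93150059e-02],
       [ 9.99999839e-01,  2.70438945e-04,  4.99422369e-04,
         4.54657852e-05],
       [-4.09117732e-04, -2.66918528e-01,  9.63719011e-01,
        -1.42696016e-01],
       [ 0.00000000e+00,  0.00000000e+00,  0.00000000e+00,
         1.00000000e+00]])} [ 0.32229283 -0.53967622  0.37289515]
```

View pics/scene0.png

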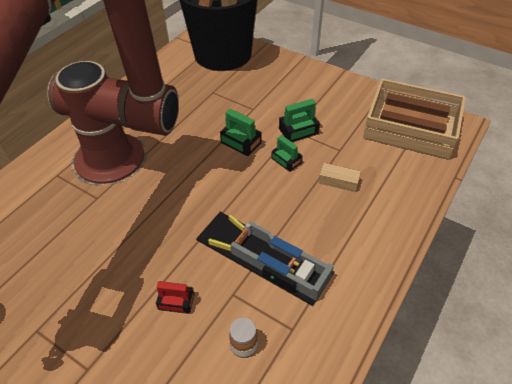

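View pics/side0.png

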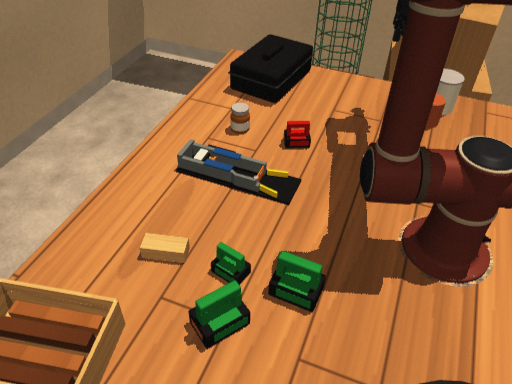

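The scene view shows three green packs, with the smallest at about (287,152) in scene and (231,263) in side. The dock is at about (265,255) in scene, with its yellow wings (apron) at about (230,232). The red pack, jar and wooden block stand apart from it.

```bash
cat > m.py <<'E'
from h import *
def blobs(n,lo,hi,name,amin=15,z=None):
    D=np.load(f"{n}0.npz"); c=cam(n); hsv=cv2.cvtColor(D["im"],cv2.COLOR_RGB2HSV); P=cloud(c,D["d"])
    m=cv2.inRange(hsv,lo,hi)&((D["d"]>0)*255).astype(np.uint8)
    k,l,s,ce=cv2.connectedComponentsWithStats(m)
    for i in range(1,k):
        if s[i,4]<amin: continue
        p=P[l==i]; zt=np.percentile(p[:,2],95)
        if zt>0.3 or zt<0: continue
        t=p[p[:,2]>zt-0.006]; r=cv2.minAreaRect((t[:,:2]*1000).astype(np.float32))
        print(n,name,np.round(ce[i]).tolist(),s[i,4],"ztop %.3f"%zt,"top c",np.round(r[0]),np.round(r[1]),round(r[2]),"med",np.round(np.median(p,0),3))
for n in ["scene","side"]:
    blobs(n,(50,120,50),(80,255,255),"green")
    blobs(n,(0,200,90),(4,255,255),"red",40)
    blobs(n,(22,150,120),(32,255,255),"yellow")
    blobs(n,(105,120,60),(120,255,255),"blue")
    blobs(n,(8,180,120),(18,255,255),"orange",8)
E
python3 m.py
python3 - <<'E'
import cv2,numpy as np
a=np.load("scene0.npz")["im"]; b=np.load("side0.npz")["im"]
r=lambda x:cv2.resize(x,(400,300),interpolation=cv2.INTER_CUBIC)
o=np.vstack([np.hstack([r(a[95:185,210:330]),r(a[205:310,190:330])]),np.hstack([r(b[225:345,180:340]),r(b[125:215,170:310])])])
cv2.imwrite("pics/crop1.png",o[:,:,::-1])
E
```

```text
scene green [300.0, 114.0] 684 ztop 0.114 top c [441. 408.] [92. 27.] 57 med [0.443 0.408 0.071]
scene green [239.0, 126.0] 664 ztop 0.114 top c [314. 267.] [24. 95.] 86 med [0.313 0.26  0.074]
scene green [302.0, 133.0] 149 ztop 0.040 top c [468. 386.] [77.  7.] 55 med [0.467 0.387 0.028]
scene green [232.0, 143.0] 125 ztop 0.040 top c [304. 233.] [ 8. 74.] 86 med [0.306 0.232 0.027]
scene green [286.0, 149.0] 372 ztop 0.083 top c [477. 278.] [22. 65.] 79 med [0.473 0.272 0.052]
scene green [279.0, 160.0] 71 ztop 0.029 top c [466. 252.] [ 4. 54.] 77 med [0.463 0.253 0.019]
scene yellow [235.0, 223.0] 45 ztop 0.025 top c [484. -12.] [ 3. 53.] 75 med [ 0.485 -0.01   0.017]
scene yellow [219.0, 245.0] 79 ztop 0.025 top c [487. -92.] [57.  3.] 11 med [ 0.487 -0.092  0.016]
scene blue [286.0, 247.0] 257 ztop 0.053 top c [645. -22.] [24. 84.] 89 med [ 0.646 -0.023  0.05 ]
scene blue [273.0, 263.0] 306 ztop 0.054 top c [645. -79.] [26. 84.] 89 med [ 0.645 -0.08   0.051]
side green [229.0, 259.0] 619 ztop 0.084 top c [474. 283.] [19. 69.] 75 med [0.474 0.289 0.058]
side green [298.0, 273.0]
[... 11038 characters left out ...]
] 26 med [0.171 0.434 0.   ]
side orange [343.0, 377.0] 11 ztop 0.003 top c [161. 433.] [ 6. 13.] 6 med [0.162 0.43  0.001]
side orange [382.0, 377.0] 10 ztop 0.003 top c [ 89. 402.] [12.  5.] 89 med [ 0.09   0.401 -0.001]
side orange [434.0, 377.0] 9 ztop 0.003 top c [ -9. 360.] [16.  3.] 76 med [-0.008  0.362 -0.001]
side orange [348.0, 378.0] 11 ztop 0.003 top c [153. 429.] [9. 5.] 62 med [0.153 0.43  0.   ]
side orange [199.0, 381.0] 11 ztop 0.002 top c [425. 550.] [7. 6.] 68 med [0.425 0.55  0.001]
side orange [358.0, 382.0] 8 ztop 0.002 top c [130. 429.] [3. 7.] 48 med [ 0.131  0.428 -0.001]
side orange [381.0, 382.0] 8 ztop 0.003 top c [ 87. 412.] [9. 4.] 18 med [ 0.089  0.413 -0.   ]
```

View pics/crop1.png

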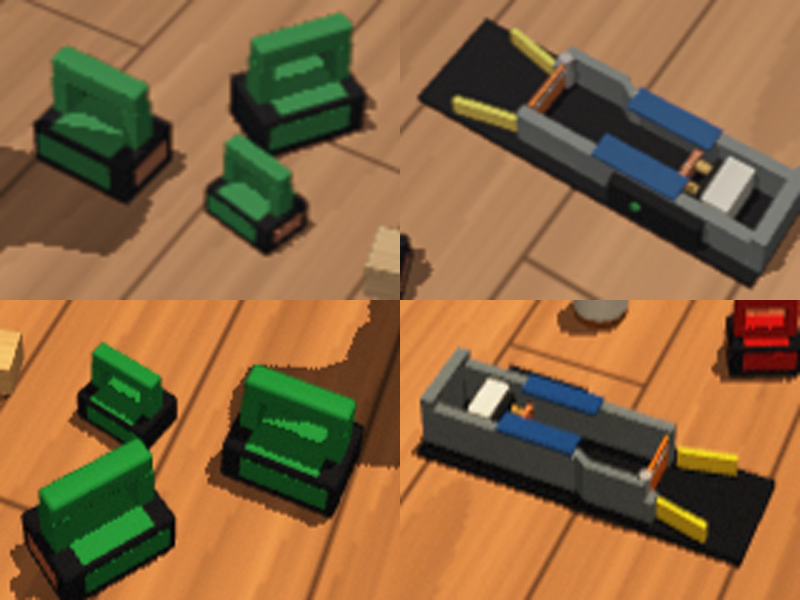

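The smallest pack has its handle at about (0.475, 0.28), top z 0.083. Its copper nose points towards world +x with yaw about -12°. The dock origin is near (0.528, -0.048) with yaw about 0. I'll take a close look over the dock on the way to the pack.

Call:
jog_arm:
  targets:
    - [[4.5,-3.6,-2.8],[0,0,0.8],60]
    - [[9,-7.3,-2.8],[0,0,1.6],60]
    - [[13.5,-11,-2.8],[0,0,2.4],60]
    - [[18.1,-14.6,-2.8],[0,0,3.06],60]
    - [[18.1,-14.6,-2.8],[0,0,3.06],60]
    - [[18.1,-14.6,-2.8],[0,0,3.06],60]
    - [[18.1,-14.6,-2.8],[0,0,3.06],60]
    - [[18.1,-14.6,-2.8],[0,0,3.06],60]

```text
time: 1.15
tool_pos: [0.4798, -0.1269, 0.2957]
tool_rot: [0.0, 1.0, 0.0, 0.0]
contact_force: [1.1, -2.3, 0.7]
gripper_width: 0.6
grasp_force: 0.0
```

```bash
python3 - <<'E'
from h import *
st=state(); c=cam("wrist",st); im,d=grab_frame("wrist"); np.savez("w1.npz",im=im,d=d,pos=st["tool_pos"],rot=st["tool_rot"])
cv2.imwrite("pics/w1.png",im[:,:,::-1]); print(st["time"],st["tool_pos"],st["tool_rot"],st["joint_pos"])
P=cloud(c,d); hsv=cv2.cvtColor(im,cv2.COLOR_RGB2HSV)
for name,lo,hi in [("yellow",(22,130,90),(32,255,255)),("blue",(105,100,60),(120,255,255)),("orange",(5,150,100),(15,255,255))]:
    m=cv2.inRange(hsv,lo,hi); k,l,s,ce=cv2.connectedComponentsWithStats(m)
    for i in range(1,k):
        if s[i,4]<150: continue
        p=P[l==i]; p=p[p[:,2]>0.012]
        if len(p)<80: continue
        zt=np.percentile(p[:,2],90); t=p[abs(p[:,2]-zt)<.004]; r=cv2.minAreaRect((t[:,:2]*1000).astype(np.float32))
        print(name,np.round(ce[i]),s[i,4],"z %.3f"%zt,np.round(cv2.boxPoints(r)).tolist())
E
```

```text
1.15 [ 0.47979054 -0.12689987  0.29567061] [1.02941901e-04 9.99999962e-01 2.00229437e-04 1.56722829e-04] [-4.08605060e-01 -2.91716753e-01  1.82248164e+00 -6.43700212e-05
  1.61045830e+00  1.16178824e+00]
yellow [223. 149.] 403 z 0.027 [[457.0, -91.0], [459.0, -97.0], [519.0, -84.0], [518.0, -78.0]]
yellow [160. 151.] 372 z 0.027 [[458.0, -2.0], [514.0, -15.0], [516.0, -9.0], [459.0, 4.0]]
blue [154.  22.] 1035 z 0.052 [[605.0, -31.0], [650.0, -31.0], [650.0, -7.0], [605.0, -7.0]]
blue [208.  23.] 1112 z 0.052 [[604.0, -89.0], [650.0, -89.0], [650.0, -64.0], [604.0, -64.0]]
orange [347. 178.] 75830 z 0.438 [[549.0, -126.0], [549.0, -126.0], [549.0, -126.0], [549.0, -126.0]]
orange [188. 118.] 208 z 0.045 [[527.0, -20.0], [527.0, -72.0], [530.0, -72.0], [530.0, -20.0]]
```

Call:
jog_arm:
  targets:
    - [[0,-2.4,0.5],[0,0,0.4],60]
    - [[0,-4.8,1],[0,0,0.8],60]
    - [[0,-7.2,1.5],[0,0,1.2],60]
    - [[-0.2,-9.6,2],[0,0,1.6],60]
    - [[-0.2,-12,2.6],[0,0,1.6],60]
    - [[-0.2,-14.4,3.2],[0,0,1.6],60]
    - [[-0.2,-16.3,3.8],[0,0,1.6],60]
    - [[-0.2,-16.3,3.8],[0,0,1.6],60]

```text
time: 2.2
tool_pos: [0.4726, 0.2806, 0.1983]
tool_rot: [0.001, 0.994, -0.109, -0.002]
contact_force: [-0.2, -1.0, -0.1]
gripper_width: 0.601
grasp_force: 0.0
```

```bash
cat > g.py <<'E'
from h import *
import sys
st=state(); c=cam("wrist",st); im,d=grab_frame("wrist")
cv2.imwrite(f"pics/{sys.argv[1]}.png",im[:,:,::-1]); print(st["time"],np.round(st["tool_pos"],4),np.round(q2R(st["tool_rot"]).as_matrix()[:,0],3),np.round(np.abs(st["joint_vel"]).max(),3))
P=cloud(c,d); hsv=cv2.cvtColor(im,cv2.COLOR_RGB2HSV); m=cv2.inRange(hsv,(50,100,40),(80,255,255))
k,l,s,ce=cv2.connectedComponentsWithStats(m)
for i in range(1,k):
    if s[i,4]<200: continue
    p=P[l==i]; zt=np.percentile(p[:,2],90); t=p[abs(p[:,2]-zt)<.004]; r=cv2.minAreaRect((t[:,:2]*1000).astype(np.float32))
    print("green",np.round(ce[i]),s[i,4],"z %.3f"%zt,np.round(r[0],1),np.round(r[1],1),round(r[2],1))
    T=q2R(st["tool_rot"]).as_matrix().T@(np.array([r[0][0]/1e3,r[0][1]/1e3,zt])-st["tool_pos"]); print("  in tool, units",np.round(T/.025,2))
m=cv2.inRange(hsv,(5,60,60),(14,190,255)); 
E
python3 g.py w2
```

```text
2.2 [0.4726 0.2806 0.1983] [ 0.976 -0.217 -0.003] 0.054
green [255. 177.] 3374 z 0.083 [476.1 280.7] [18.  67.5] 75.8
  in tool, units [ 0.15 -0.05  4.63]
green [163. 207.] 398 z 0.039 [464.  380.4] [59.9  1.3] 55.5
  in tool, units [-1.18 -3.84  6.38]
green [108. 247.] 7487 z 0.113 [445.2 419.6] [81.3 24.1] 54.9
  in tool, units [-2.26 -5.2   3.39]
green [293. 316.] 3113 z 0.113 [354.1 269.9] [25.4 17.7] 80.7
  in tool, units [-4.52  1.43  3.45]
```

Call:
jog_arm:
  targets:
    - [[0.15,-0.05,1.5],[0,0,0.2],60]
    - [[0.15,-0.05,3],[0,0,0.2],60]
    - [[0.15,-0.05,4.4],[0,0,0.2],60]
    - [[0.15,-0.05,5.3],[0,0,0.2],60]
    - [[0.15,-0.05,5.8],[0,0,0.2],60]
    - [[0.15,-0.05,5.8],[0,0,0.2],60]
    - [[0.15,-0.05,5.8],[0,0,0.2],0]
    - [[0.15,-0.05,5.8],[0,0,0.2],0]

```text
time: 3.25
tool_pos: [0.4791, 0.2791, 0.0573]
tool_rot: [-0.0, 0.992, -0.125, 0.001]
contact_force: [-1.9, -0.7, 0.9]
gripper_width: 0.195
grasp_force: 58.7
```

Call:
jog_arm:
  targets:
    - [[0,0,0],[0,0,0],0]
    - [[0,0,0],[0,0,0],0]
    - [[0,0,0],[0,0,0],0]
    - [[0,0,0],[0,0,0],0]

```text
time: 3.75
tool_pos: [0.4791, 0.2791, 0.0573]
tool_rot: [-0.0, 0.992, -0.125, 0.001]
contact_force: [-1.2, -3.0, 5.5]
gripper_width: 0.198
grasp_force: 59.8
```

Call:
jog_arm:
  targets:
    - [[0,0,-0.4],[0,0,0],0]
    - [[0,0,-1],[0,0,0],0]
    - [[0,0,-2],[0,0,0],0]
    - [[0,0,-3],[0,0,0],0]
    - [[0,0,-3.6],[0,0,0],0]
    - [[0,0,-3.6],[0,0,0],0]
    - [[0,0,-3.6],[0,0,0],0]

```text
time: 4.62
tool_pos: [0.4773, 0.2787, 0.1443]
tool_rot: [0.001, 0.992, -0.125, -0.001]
contact_force: [-0.1, -0.2, -6.9]
gripper_width: 0.2
grasp_force: 59.0
```

```bash
python3 - <<'E'
from h import *
st=state(); print({k:np.round(v,3).tolist() for k,v in st.items()}); M=q2R(st["tool_rot"]).as_matrix()
print(M.round(3)); print("to apron units",M.T@(np.array([0.4625,-0.0475,st["tool_pos"][2]])-st["tool_pos"])/.025, "yaw",np.degrees(np.arctan2(M[1,0],M[0,0]))/8)
im,d=grab_frame("side"); cv2.imwrite("pics/s2.png",cv2.resize(im[150:330,130:370],(720,540),interpolation=cv2.INTER_CUBIC)[:,:,::-1])
E
```

```text
{'time': 4.625, 'joint_pos': [0.394, -0.048, 1.863, 0.0, 1.329, 2.215], 'joint_vel': [-0.002, 0.01, 0.009, -0.001, 0.003, 0.001], 'joint_efforts': [-0.002, -37.64, -39.928, 0.023, -0.015, 0.0], 'tool_pos': [0.477, 0.279, 0.144], 'tool_rot': [0.001, 0.992, -0.125, -0.001], 'contact_force': [-0.105, -0.225, -6.929], 'ft_torque': [0.005, 0.02, 0.021], 'grasp_force': 59.019, 'gripper_width': 0.2}
[[ 0.969 -0.248 -0.002]
 [-0.248 -0.969 -0.001]
 [-0.002  0.001 -1.   ]]
to apron units [2.66622415e+00 1.27844061e+01 1.23483987e-02] yaw -1.796522720786785
```

View pics/s2.png

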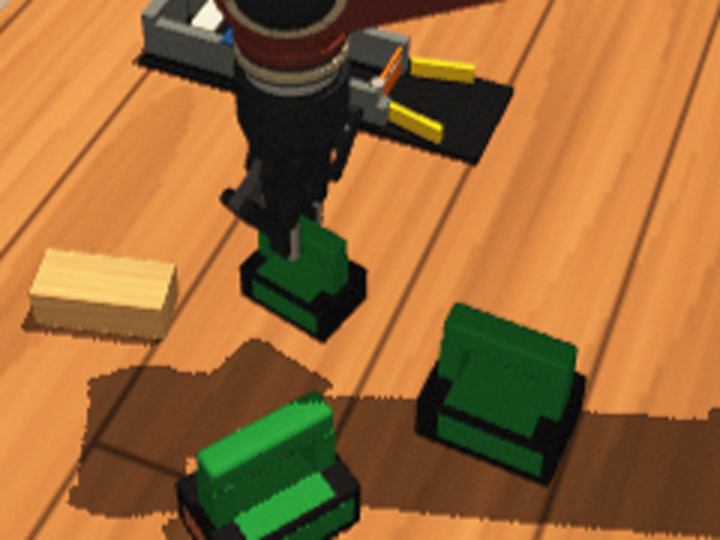

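The side view shows the pack hanging level at (305,285). The fingers hold the handle at (295,235), slightly towards the nose. Measured weight is about 7 N.

Call:
jog_arm:
  targets:
    - [[0.2,1,0],[0,0,-0.2],0]
    - [[0.7,3,0],[0,0,-0.5],0]
    - [[1.2,5.2,0],[0,0,-0.9],0]
    - [[1.6,7.5,0],[0,0,-1.2],0]
    - [[2.1,9.8,0],[0,0,-1.5],0]
    - [[2.5,11.7,0],[0,0,-1.7],0]
    - [[2.67,12.78,0],[0,0,-1.8],0]
    - [[2.67,12.78,0],[0,0,-1.8],0]

```text
time: 5.68
tool_pos: [0.4626, -0.0485, 0.1445]
tool_rot: [-0.0, 1.0, -0.002, -0.001]
contact_force: [0.6, -0.0, -6.7]
gripper_width: 0.198
grasp_force: 60.0
```

Call:
jog_arm:
  targets:
    - [[0,0,0],[0,0,0],0]
    - [[0,0,0],[0,0,0],0]
    - [[0,0,0],[0,0,0],0]

```text
time: 6.05
tool_pos: [0.4635, -0.0463, 0.1455]
tool_rot: [-0.0, 1.0, 0.001, -0.0]
contact_force: [-0.4, 0.6, -6.2]
gripper_width: 0.201
grasp_force: 59.9
```

```bash
cat > d.py <<'E'
from h import *
import sys
np.set_printoptions(suppress=True)
st=state(); c=cam("wrist",st); im,d=grab_frame("wrist"); cv2.imwrite(f"pics/{sys.argv[1]}.png",im[:,:,::-1])
M=q2R(st["tool_rot"]).as_matrix(); print(st["time"],np.round(st["tool_pos"],4),"yaw",np.degrees(np.arctan2(M[1,0],M[0,0])).round(2),"tool z",M[:,2].round(4),"F",np.round(st["contact_force"],1),"T",np.round(st["ft_torque"],2))
def meas(n,c,im,d):
    P=cloud(c,d); hsv=cv2.cvtColor(im,cv2.COLOR_RGB2HSV)
    for name,lo,hi,zl,zh in [("yellow",(22,130,70),(32,255,255),.02,.035),("blue",(105,100,50),(120,255,255),.045,.06),("green",(50,100,30),(80,255,255),.03,.25),("orange",(5,150,80),(15,255,255),.035,.05)]:
        m=cv2.inRange(hsv,lo,hi)*((P[...,2]>zl)&(P[...,2]<zh)&(abs(P[...,0]-.55)<.2)&(abs(P[...,1]+.05)<.12)).astype(np.uint8)
        k,l,s,ce=cv2.connectedComponentsWithStats(m)
        for i in range(1,k):
            if s[i,4]<40: continue
            p=P[l==i]; zt=np.percentile(p[:,2],90); t=p[abs(p[:,2]-zt)<.004]; r=cv2.minAreaRect((t[:,:2]*1000).astype(np.float32))
            print(n,name,np.round(ce[i]),s[i,4],"z %.4f"%zt,np.round(cv2.boxPoints(r),1).tolist(),"ang",round(r[2],1))
meas("wrist",c,im,d)
for n in sys.argv[2:]:
    cc=cam(n); i2,d2=grab_frame(n); meas(n,cc,i2,d2); cv2.imwrite(f"pics/{sys.argv[1]}_{n}.png",i2[:,:,::-1])
E
python3 d.py w3 scene side
```

```text
6.05 [ 0.4635 -0.0463  0.1455] yaw 0.11 tool z [-0.0002  0.0002 -1.    ] F [-0.4  0.6 -6.2] T [ 0.01 -0.08 -0.04]
wrist yellow [306. 154.] 589 z 0.0270 [[457.1000061035156, -90.80000305175781], [458.3999938964844, -97.0], [519.2999877929688, -83.69999694824219], [517.9000244140625, -77.5]] ang 12.4
wrist yellow [206. 153.] 469 z 0.0271 [[458.1000061035156, -1.899999976158142], [514.7999877929688, -15.800000190734863], [516.2999877929688, -9.5], [459.70001220703125, 4.300000190734863]] ang 76.3
wrist green [255. 252.] 8965 z 0.1708 [[431.5, -37.400001525878906], [431.79998779296875, -55.29999923706055], [494.79998779296875, -54.29999923706055], [494.5, -36.5]] ang 0.8
wrist orange [242. 103.] 51 z 0.0440 [[529.9000244140625, -19.399999618530273], [530.4000244140625, -51.599998474121094], [531.0999755859375, -51.5], [530.5999755859375, -19.399999618530273]] ang 0.8
scene yellow [220. 243.] 71 z 0.0276 [[456.6000061035156, -93.0], [458.20001220703125, -100.5], [517.5999755859375, -87.5999984741211], [516.0, -80.0999984741211]] ang 12.2
scene blue [286. 247.] 265 z 0.0529 [[604.099975585
[... 1161 characters left out ...]
906], [604.5, -88.80000305175781], [689.0999755859375, -86.69999694824219], [688.4000244140625, -57.79999923706055]] ang 1.4
side blue [218. 165.] 174 z 0.0530 [[603.0999755859375, -26.100000381469727], [686.4000244140625, -33.20000076293945], [688.9000244140625, -4.199999809265137], [605.5, 2.9000000953674316]] ang 85.2
side green [286. 152.] 406 z 0.1688 [[423.20001220703125, -57.70000076293945], [492.0, -58.0], [492.1000061035156, -33.20000076293945], [423.29998779296875, -32.900001525878906]] ang 89.8
side green [282. 166.] 136 z 0.1182 [[426.5, -18.5], [482.79998779296875, -20.700000762939453], [483.20001220703125, -12.100000381469727], [426.79998779296875, -9.899999618530273]] ang 87.8
```

Call:
jog_arm:
  targets:
    - [[0,0.02,0.8],[0,0,0],0]
    - [[0,0.02,1.6],[0,0,0],0]
    - [[0,0.02,2.3],[0,0,0],0]
    - [[0,0.02,2.7],[0,0,0],0]
    - [[0,0.02,2.95],[0,0,0],0]
    - [[0,0.02,2.95],[0,0,0],0]
    - [[0,0.02,2.95],[0,0,0],0]

```text
time: 7.08
tool_pos: [0.4641, -0.0477, 0.0727]
tool_rot: [0.0, 1.0, 0.0, 0.001]
contact_force: [0.4, 0.3, -7.5]
gripper_width: 0.196
grasp_force: 59.8
```

Call:
jog_arm:
  targets:
    - [[0,0,0.06],[0,0,0],0]
    - [[0,0,0.12],[0,0,0],0]
    - [[0,0,0.12],[0,0,0],0]
    - [[0,0,0.12],[0,0,0],0]

```text
time: 7.58
tool_pos: [0.4635, -0.0476, 0.0689]
tool_rot: [0.0, 1.0, 0.0, 0.0]
contact_force: [0.0, 0.4, -7.0]
gripper_width: 0.197
grasp_force: 59.8
```

Call:
jog_arm:
  targets:
    - [[0,0,0.05],[0,0,0],0]
    - [[0,0,0.1],[0,0,0],0]
    - [[0,0,0.1],[0,0,0],0]
    - [[0,0,0.1],[0,0,0],0]

```text
time: 8.07
tool_pos: [0.4634, -0.0476, 0.0664]
tool_rot: [-0.0, 1.0, 0.0, -0.0]
contact_force: [0.5, -0.7, -7.1]
gripper_width: 0.199
grasp_force: 59.8
```

Call:
jog_arm:
  targets:
    - [[0,0,0.04],[0,0,0],0]
    - [[0,0,0.04],[0,0,0],0]
    - [[0,0,0.04],[0,0,0],0]

```text
time: 8.45
tool_pos: [0.4635, -0.0476, 0.0654]
tool_rot: [-0.0, 1.0, 0.0, 0.0]
contact_force: [0.6, -1.0, -6.8]
gripper_width: 0.198
grasp_force: 60.1
```

Call:
jog_arm:
  targets:
    - [[0,0,0.04],[0,0,0],0]
    - [[0,0,0.04],[0,0,0],0]
    - [[0,0,0.04],[0,0,0],0]

```text
time: 8.82
tool_pos: [0.464, -0.0477, 0.0653]
tool_rot: [0.0, 1.0, 0.0, 0.0]
contact_force: [-3.5, -0.3, 3.6]
gripper_width: 0.198
grasp_force: 61.3
```

```bash
python3 d.py w4 scene side
```

```text
8.825 [ 0.464  -0.0477  0.0653] yaw 0.04 tool z [ 0.0008 -0.0004 -1.    ] F [-3.5 -0.3  3.6] T [0.14 0.52 0.02]
wrist yellow [324. 179.] 1318 z 0.0269 [[457.0, -90.5999984741211], [458.3999938964844, -96.9000015258789], [519.4000244140625, -83.69999694824219], [518.0, -77.5]] ang 12.2
wrist yellow [183. 183.] 1195 z 0.0269 [[457.3999938964844, -2.299999952316284], [514.7000122070312, -15.899999618530273], [516.2000122070312, -9.5], [459.0, 4.099999904632568]] ang 76.7
wrist green [255. 252.] 9183 z 0.0906 [[432.3999938964844, -38.5], [432.5, -56.400001525878906], [495.0, -55.900001525878906], [494.8999938964844, -38.0]] ang 0.4
wrist orange [221. 109.] 357 z 0.0449 [[526.5999755859375, -19.0], [526.7000122070312, -57.5], [530.5, -57.5], [530.4000244140625, -19.0]] ang 0.0
scene yellow [237. 222.] 44 z 0.0286 [[460.79998779296875, -5.900000095367432], [512.4000244140625, -17.5], [513.5999755859375, -12.300000190734863], [462.0, -0.6000000238418579]] ang 77.3
scene yellow [219. 243.] 70 z 0.0277 [[456.70001220703125, -92.19999694824219], [458.1000061035156, -99.80000305175781], [518.29
[... 899 characters left out ...]
55859375, -60.599998474121094], [603.2999877929688, -87.69999694824219], [688.5, -87.0999984741211], [688.2999877929688, -60.0]] ang 0.4
side blue [218. 165.] 178 z 0.0532 [[603.5, -27.899999618530273], [686.5999755859375, -30.299999237060547], [687.5, -0.699999988079071], [604.4000244140625, 1.7000000476837158]] ang 88.4
side green [284. 174.] 361 z 0.0890 [[423.3999938964844, -52.900001525878906], [490.0, -54.70000076293945], [490.6000061035156, -32.400001525878906], [424.0, -30.600000381469727]] ang 88.4
side green [281. 186.] 56 z 0.0384 [[424.6000061035156, -21.100000381469727], [483.20001220703125, -23.299999237060547], [483.5, -15.300000190734863], [424.8999938964844, -13.0]] ang 87.8
```

Call:
jog_arm:
  targets:
    - [[0,-0.02,-0.05],[0,0,0],0]
    - [[0.15,-0.02,-0.05],[0,0,0],0]
    - [[0.3,-0.02,-0.05],[0,0,0],0]
    - [[0.45,-0.02,-0.05],[0,0,0],0]
    - [[0.6,-0.02,-0.05],[0,0,0],0]
    - [[0.75,-0.02,-0.05],[0,0,0],0]
    - [[0.9,-0.02,-0.05],[0,0,0],0]
    - [[1,-0.02,-0.05],[0,0,0],0]

```text
time: 9.98
tool_pos: [0.4886, -0.047, 0.0654]
tool_rot: [-0.0, 1.0, 0.0, -0.0]
contact_force: [-1.3, -0.3, -4.9]
gripper_width: 0.2
grasp_force: 60.4
```

Call:
jog_arm:
  targets:
    - [[0.1,0,0],[0,0,0],0]
    - [[0.2,0,0],[0,0,0],0]
    - [[0.3,0,0],[0,0,0],0]
    - [[0.4,0,0],[0,0,0],0]
    - [[0.4,0,0],[0,0,0],0]

```text
time: 10.6
tool_pos: [0.4965, -0.0473, 0.0657]
tool_rot: [0.0, 1.0, 0.001, -0.003]
contact_force: [-10.3, -1.1, 3.4]
gripper_width: 0.198
grasp_force: 61.4
```

Call:
jog_arm:
  targets:
    - [[0.08,0,-0.02],[0,0,0],0]
    - [[0.16,0,-0.02],[0,0,0],0]
    - [[0.24,0,-0.02],[0,0,0],0]
    - [[0.24,0,-0.02],[0,0,0],0]

```text
time: 11.1
tool_pos: [0.503, -0.0478, 0.0657]
tool_rot: [0.001, 1.0, 0.001, -0.002]
contact_force: [-5.9, -3.4, -2.4]
gripper_width: 0.194
grasp_force: 60.6
```

```bash
python3 d.py w5 | head -8; python3 -c "
import cv2;i=cv2.imread('pics/w5.png');cv2.imwrite('pics/w5c.png',cv2.resize(i[0:330,120:400],(560,660))[:600])"
```

```text
11.1 [ 0.503  -0.0478  0.0657] yaw 0.06 tool z [-0.0043 -0.0017 -1.    ] F [-5.9 -3.4 -2.4] T [-0.52  1.03  0.04]
wrist yellow [320. 240.] 954 z 0.0268 [[460.5, -90.0], [461.79998779296875, -96.0], [519.4000244140625, -83.69999694824219], [518.0999755859375, -77.5999984741211]] ang 12.1
wrist yellow [186. 244.] 894 z 0.0267 [[460.20001220703125, -3.0], [513.2999877929688, -15.100000381469727], [514.7000122070312, -9.0], [461.6000061035156, 3.0999999046325684]] ang 77.3
wrist blue [188.  10.] 1279 z 0.0521 [[604.4000244140625, -6.099999904632568], [604.5, -30.700000762939453], [613.2999877929688, -30.700000762939453], [613.2999877929688, -6.099999904632568]] ang 0.1
wrist blue [323.  11.] 1325 z 0.0520 [[603.9000244140625, -64.4000015258789], [604.4000244140625, -88.9000015258789], [613.5, -88.69999694824219], [613.0, -64.19999694824219]] ang 1.2
wrist green [255. 252.] 9180 z 0.0910 [[471.6000061035156, -38.599998474121094], [471.70001220703125, -56.400001525878906], [534.2999877929688, -55.900001525878906], [534.0999755859375, -38.099998474121094]] ang 0.4
wrist orange [213. 129.] 818 z 0.0449 [[533.7000122070312, -17.5], [581.5999755859375, -40.0], [583.2999877929688, -36.5], [535.4000244140625, -13.899999618530273]] ang 64.8
```

View pics/w5c.png

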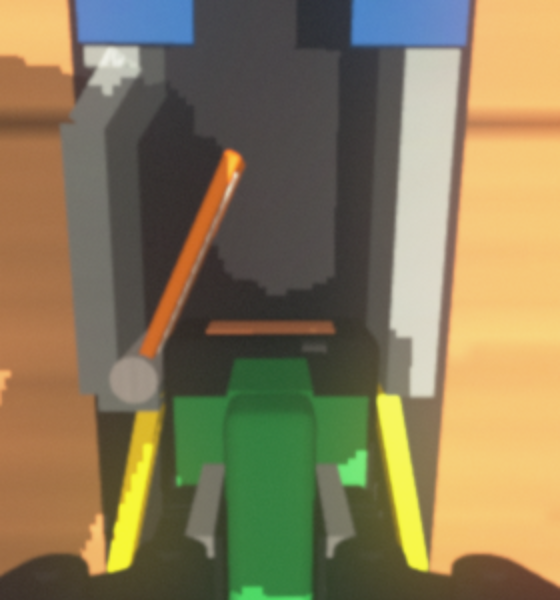

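The picture shows the flap swung open to the left, with its tip at (233,160). The nose (270,330) is in the mouth and centred between the wing ends. I'll continue inwards.

Call:
jog_arm:
  targets:
    - [[0.12,0,0],[0,0,0],0]
    - [[0.24,0,0],[0,0,0],0]
    - [[0.36,0,0],[0,0,0],0]
    - [[0.48,0,0],[0,0,0],0]
    - [[0.6,0,0],[0,0,0],0]
    - [[0.72,0,0],[0,0,0],0]
    - [[0.84,0,0],[0,0,0],0]
    - [[0.96,0,0],[0,0,0],0]

```text
time: 12.15
tool_pos: [0.5288, -0.047, 0.0662]
tool_rot: [-0.0, 1.0, 0.0, 0.0]
contact_force: [-0.9, -2.1, -6.6]
gripper_width: 0.2
grasp_force: 59.9
```

Call:
jog_arm:
  targets:
    - [[0.12,0,0],[0,0,0],0]
    - [[0.24,0,0],[0,0,0],0]
    - [[0.36,0,0],[0,0,0],0]
    - [[0.48,0,0],[0,0,0],0]
    - [[0.6,0,0],[0,0,0],0]
    - [[0.72,0,0],[0,0,0],0]
    - [[0.84,0,0],[0,0,0],0]
    - [[0.96,0,0],[0,0,0],0]

```text
time: 13.15
tool_pos: [0.5524, -0.0473, 0.066]
tool_rot: [0.0, 1.0, 0.0, -0.0]
contact_force: [-2.6, -4.9, -6.3]
gripper_width: 0.2
grasp_force: 59.9
```

Call:
jog_arm:
  targets:
    - [[0.1,0,0],[0,0,0],0]
    - [[0.2,0,0],[0,0,0],0]
    - [[0.3,0,0],[0,0,0],0]
    - [[0.4,0,0],[0,0,0],0]
    - [[0.5,0,0],[0,0,0],0]
    - [[0.6,0,0],[0,0,0],0]
    - [[0.7,0,0],[0,0,0],0]
    - [[0.8,0,0],[0,0,0],0]

```text
time: 14.15
tool_pos: [0.5726, -0.0471, 0.0661]
tool_rot: [0.0, 1.0, 0.0, -0.0]
contact_force: [-3.0, -4.8, -6.2]
gripper_width: 0.203
grasp_force: 59.9
```

```bash
python3 d.py w6 | grep -E "blue|green|F"; python3 -c "
import cv2;i=cv2.imread('pics/w6.png');cv2.imwrite('pics/w6c.png',cv2.resize(i[0:290,120:400],(560,580)))"
```

```text
14.15 [ 0.5726 -0.0471  0.0661] yaw 0.04 tool z [-0.0002 -0.0003 -1.    ] F [-3.  -4.8 -6.2] T [-0.87  0.48  0.02]
wrist blue [194.  87.] 9447 z 0.0521 [[604.7000122070312, -30.899999618530273], [683.0, -31.0], [683.0, -6.300000190734863], [604.7999877929688, -6.199999809265137]] ang 89.9
wrist blue [322.  87.] 9639 z 0.0521 [[604.4000244140625, -89.19999694824219], [683.2000122070312, -89.69999694824219], [683.4000244140625, -64.80000305175781], [604.5999755859375, -64.30000305175781]] ang 89.6
wrist green [255. 252.] 9196 z 0.0914 [[540.7999877929688, -55.599998474121094], [603.5999755859375, -55.599998474121094], [603.5999755859375, -37.70000076293945], [540.7999877929688, -37.70000076293945]] ang 90.0
```

View pics/w6c.png

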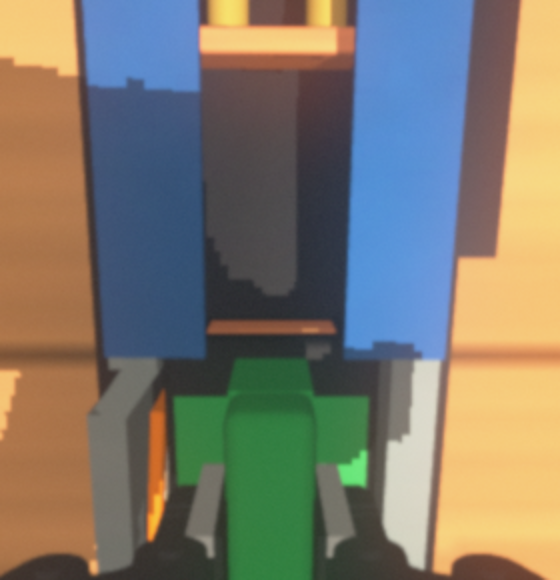

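The nose (270,327) is under the blue lips and the flap (157,470) is folded into its recess. The copper plunger shows at (277,45), so I'll measure its face for an estimate.

```bash
python3 - <<'E'
from h import *
st=state(); c=cam("wrist",st); im,d=grab_frame("wrist"); P=cloud(c,d)
for v in range(8,40,3): print(v,P[v,250].round(4),P[v,270].round(4),im[v,250])
E
```

```text
8 [ 0.6903 -0.0439  0.0085] [ 0.6906 -0.0548  0.0076] [113  83  78]
11 [ 0.6892 -0.0439  0.0072] [ 0.6893 -0.0549  0.0066] [113  83  79]
14 [ 0.6874 -0.0439  0.0082] [ 0.6875 -0.0548  0.0079] [229 141  95]
17 [ 0.6795 -0.0443  0.0378] [ 0.6795 -0.0536  0.0376] [247 207 130]
20 [ 0.6779 -0.0443  0.0393] [ 0.678  -0.0536  0.0387] [247 208 129]
23 [ 0.6767 -0.0443  0.0388] [ 0.6764 -0.0536  0.0403] [247 211 132]
26 [ 0.6754 -0.0443  0.0391] [ 0.6755 -0.0536  0.0389] [246 183 115]
29 [ 0.6748 -0.0442  0.0354] [ 0.6749 -0.0538  0.035 ] [162  96  70]
32 [ 0.6749 -0.0441  0.0275] [ 0.6748 -0.0541  0.0283] [158  93  67]
35 [ 0.6751 -0.044   0.0188] [ 0.6748 -0.0545  0.0205] [124  78  65]
38 [ 0.6753 -0.0439  0.0085] [ 0.6758 -0.0551  0.0061] [104  79  74]
```

Call:
jog_arm:
  targets:
    - [[0.1,0.02,0],[0,0,0],0]
    - [[0.2,0.02,0],[0,0,0],0]
    - [[0.3,0.02,0],[0,0,0],0]
    - [[0.4,0.02,0],[0,0,0],0]
    - [[0.5,0.02,0],[0,0,0],0]
    - [[0.6,0.02,0],[0,0,0],0]
    - [[0.7,0.02,0],[0,0,0],0]
    - [[0.8,0.02,0],[0,0,0],0]

```text
time: 15.25
tool_pos: [0.5927, -0.0474, 0.0662]
tool_rot: [-0.0, 1.0, 0.0, 0.0]
contact_force: [-1.6, -2.3, -5.6]
gripper_width: 0.198
grasp_force: 59.9
```

Call:
jog_arm:
  targets:
    - [[0.1,0,0],[0,0,0],0]
    - [[0.2,0,0],[0,0,0],0]
    - [[0.3,0,0],[0,0,0],0]
    - [[0.4,0,0],[0,0,0],0]
    - [[0.5,0,0],[0,0,0],0]
    - [[0.6,0,0],[0,0,0],0]
    - [[0.7,0,0],[0,0,0],0]
    - [[0.8,0,0],[0,0,0],0]

```text
time: 16.25
tool_pos: [0.6127, -0.0475, 0.0662]
tool_rot: [-0.0, 1.0, 0.0, 0.0]
contact_force: [-0.8, -2.9, -6.5]
gripper_width: 0.195
grasp_force: 60.0
```

Call:
jog_arm:
  targets:
    - [[0.1,0,0],[0,0,0],0]
    - [[0.2,0,0],[0,0,0],0]
    - [[0.3,0,0],[0,0,0],0]
    - [[0.4,0,0],[0,0,0],0]
    - [[0.5,0,0],[0,0,0],0]
    - [[0.6,0,0],[0,0,0],0]
    - [[0.7,0,0],[0,0,0],0]
    - [[0.7,0,0],[0,0,0],0]

```text
time: 17.25
tool_pos: [0.6304, -0.0475, 0.0663]
tool_rot: [-0.0, 1.0, 0.0, 0.0]
contact_force: [-0.3, -3.0, -7.7]
gripper_width: 0.2
grasp_force: 60.0
```

```bash
cat > e.py <<'E'
from h import *
st=state(); c=cam("wrist",st); im,d=grab_frame("wrist"); P=cloud(c,d); cv2.imwrite("pics/w7_%.2f.png"%st["time"],im[:,:,::-1])
print(st["time"],np.round(st["tool_pos"],4),np.round(st["contact_force"],1),np.round(st["ft_torque"],2))
hsv=cv2.cvtColor(im,cv2.COLOR_RGB2HSV); m=(cv2.inRange(hsv,(50,100,30),(80,255,255))>0)&(abs(P[...,2]-.09)<.006); p=P[m]
print("handle x max",np.percentile(p[:,0],99.5).round(4),"y",p[:,1].min().round(4),p[:,1].max().round(4),"z",np.median(p[:,2]).round(4))
m=(cv2.inRange(hsv,(3,70,60),(20,255,255))>0)&(P[...,2]>.03)&(P[...,2]<.042)&(abs(P[...,1]+.0475)<.012)&(P[...,0]>.6)
p=P[m]; print(m.sum(),"copper top x pct",np.percentile(p[:,0],[1,10,50,90,99]).round(4) if m.sum() else "")
for v in range(60,180,8): print(v,P[v,254].round(4),im[v,254])
E
python3 e.py
```

```text
17.25 [ 0.6304 -0.0475  0.0663] [-0.3 -3.  -7.7] [-0.47 -0.    0.15]
handle x max 0.6612 y -0.056 -0.0377 z 0.0908
905 copper top x pct [0.6659 0.6662 0.6791 0.6911 0.6969]
60 [ 0.7173 -0.0466  0.0465] [247 247 247]
68 [ 0.714  -0.0466  0.0455] [247 247 247]
76 [ 0.7103 -0.0466  0.0475] [247 247 247]
84 [ 0.7069 -0.0466  0.0467] [247 247 247]
92 [ 0.7034 -0.0466  0.0425] [126 127 111]
100 [ 0.6997 -0.0466  0.0411] [119 118 102]
108 [ 0.6952 -0.0465  0.0081] [118 112 101]
116 [ 0.6906 -0.0465  0.0067] [113 105  93]
124 [ 0.686  -0.0465  0.0077] [97 85 75]
132 [ 0.6813 -0.0465  0.008 ] [88 72 63]
140 [ 0.68   -0.0466  0.0379] [247 200 123]
148 [ 0.6758 -0.0466  0.0374] [246 193 119]
156 [ 0.6668 -0.0465  0.0079] [75 57 51]
164 [ 0.6666 -0.0466  0.0332] [151  92  65]
172 [ 0.6648 -0.0466  0.0455] [63 50 47]
```

The nose face is at x 0.6667 and the plunger face at about 0.675, so the gap is about 8.5 mm and home is about 14.5 mm ahead.

Call:
jog_arm:
  targets:
    - [[0.06,0,0],[0,0,0],0]
    - [[0.12,0,0],[0,0,0],0]
    - [[0.18,0,0],[0,0,0],0]
    - [[0.24,0,0],[0,0,0],0]
    - [[0.3,0,0],[0,0,0],0]
    - [[0.36,0,0],[0,0,0],0]
    - [[0.42,0,0],[0,0,0],0]
    - [[0.42,0,0],[0,0,0],0]

```text
time: 18.3
tool_pos: [0.6406, -0.0474, 0.0662]
tool_rot: [-0.0, 1.0, 0.0, 0.0]
contact_force: [-0.8, 1.5, -6.5]
gripper_width: 0.198
grasp_force: 59.9
```

Call:
jog_arm:
  targets:
    - [[0.02,0,0],[0,0,0],0]
    - [[0.04,0,0],[0,0,0],0]
    - [[0.06,0,0],[0,0,0],0]
    - [[0.06,0,0],[0,0,0],0]

```text
time: 18.8
tool_pos: [0.642, -0.0475, 0.0661]
tool_rot: [-0.0, 1.0, 0.0, -0.0]
contact_force: [0.4, -0.1, -6.1]
gripper_width: 0.198
grasp_force: 59.9
```

```bash
python3 e.py | sed -n '1,3p;7,18p'
```

```text
18.8 [ 0.642  -0.0475  0.0661] [ 0.4 -0.1 -6.1] [ 0.08  0.03 -0.01]
handle x max 0.6727 y -0.056 -0.0377 z 0.0906
991 copper top x pct [0.6775 0.6784 0.6828 0.6914 0.6973]
84 [ 0.7183 -0.0465  0.0471] [247 247 246]
92 [ 0.7148 -0.0465  0.0464] [247 247 246]
100 [ 0.7112 -0.0465  0.0465] [247 247 246]
108 [ 0.7075 -0.0465  0.0465] [247 247 247]
116 [ 0.7037 -0.0465  0.0425] [119 122 106]
124 [ 0.6998 -0.0465  0.0424] [113 113  99]
132 [ 0.6928 -0.0465  0.0087] [111 106  96]
140 [ 0.688  -0.0465  0.0079] [89 84 76]
148 [ 0.6833 -0.0465  0.0089] [88 77 68]
156 [ 0.6832 -0.0465  0.0376] [242 172 109]
164 [ 0.6791 -0.0465  0.0381] [166 102  69]
172 [ 0.6758 -0.0465  0.043 ] [63 53 50]
```

Plunger is in about 3 mm and the flap side force is gone. I'll creep on.

Call:
jog_arm:
  targets:
    - [[0.02,0,0],[0,0,0],0]
    - [[0.04,0,0],[0,0,0],0]
    - [[0.06,0,0],[0,0,0],0]
    - [[0.08,0,0],[0,0,0],0]
    - [[0.08,0,0],[0,0,0],0]

```text
time: 19.48
tool_pos: [0.644, -0.0475, 0.0661]
tool_rot: [-0.0, 1.0, 0.0, -0.0]
contact_force: [-0.6, 0.2, -6.5]
gripper_width: 0.198
grasp_force: 59.9
```

Call:
jog_arm:
  targets:
    - [[0.02,0,0],[0,0,0],0]
    - [[0.02,0,0],[0,0,0],0]
    - [[0.02,0,0],[0,0,0],0]

```text
time: 19.85
tool_pos: [0.6444, -0.0475, 0.0662]
tool_rot: [-0.0, 1.0, 0.0, -0.0]
contact_force: [-0.8, 0.9, -6.8]
gripper_width: 0.202
grasp_force: 59.9
```

Call:
jog_arm:
  targets:
    - [[0.02,0,0],[0,0,0],0]
    - [[0.02,0,0],[0,0,0],0]
    - [[0.02,0,0],[0,0,0],0]

```text
time: 20.23
tool_pos: [0.645, -0.0475, 0.0662]
tool_rot: [0.0, 1.0, 0.0, 0.0]
contact_force: [-0.9, -0.1, -6.1]
gripper_width: 0.203
grasp_force: 59.9
```

Call:
jog_arm:
  targets:
    - [[0.02,0,0],[0,0,0],0]
    - [[0.02,0,0],[0,0,0],0]
    - [[0.02,0,0],[0,0,0],0]

```text
time: 20.6
tool_pos: [0.6454, -0.0475, 0.0662]
tool_rot: [0.0, 1.0, 0.0, -0.0]
contact_force: [-0.9, -0.1, -6.0]
gripper_width: 0.199
grasp_force: 59.9
```

Call:
jog_arm:
  targets:
    - [[0.02,0,0],[0,0,0],0]
    - [[0.02,0,0],[0,0,0],0]
    - [[0.02,0,0],[0,0,0],0]

```text
time: 20.98
tool_pos: [0.6458, -0.0475, 0.0662]
tool_rot: [-0.0, 1.0, 0.0, -0.0]
contact_force: [-2.0, -0.1, -5.4]
gripper_width: 0.197
grasp_force: 60.1
```

```bash
python3 e.py | head -3
```

```text
20.975 [ 0.6458 -0.0475  0.0662] [-2.  -0.1 -5.4] [-0.05  0.35 -0.07]
handle x max 0.6766 y -0.0559 -0.0378 z 0.0907
921 copper top x pct [0.6813 0.6822 0.6865 0.6932 0.6973]
```

Call:
jog_arm:
  targets:
    - [[0.02,0,0],[0,0,0],0]
    - [[0.02,0,0],[0,0,0],0]
    - [[0.02,0,0],[0,0,0],0]
    - [[0.02,0,0],[0,0,0],0]

```text
time: 21.52
tool_pos: [0.6463, -0.0475, 0.0661]
tool_rot: [-0.0, 1.0, 0.0, -0.0]
contact_force: [-3.2, -0.9, -4.1]
gripper_width: 0.195
grasp_force: 60.2
```

Call:
jog_arm:
  targets:
    - [[-0.01,0,0.02],[0,0,0],0]
    - [[-0.02,0,0.03],[0,0,0],0]
    - [[-0.02,0,0.03],[0,0,0],0]
    - [[-0.02,0,0.03],[0,0,0],0]

```text
time: 22.02
tool_pos: [0.6461, -0.0475, 0.0655]
tool_rot: [0.0, 1.0, 0.0, 0.0]
contact_force: [-3.3, 0.2, -3.9]
gripper_width: 0.198
grasp_force: 60.2
```

Call:
jog_arm:
  targets:
    - [[0,0,0],[0,0,0],25]
    - [[0,0,0],[0,0,0],32]
    - [[0,0,0],[0,0,0],40]
    - [[0,0,0],[0,0,0],45]
    - [[0,0,0],[0,0,0],45]
    - [[0,0,0],[0,0,0],45]

```text
time: 22.78
tool_pos: [0.6459, -0.0475, 0.0654]
tool_rot: [-0.0, 1.0, 0.0, -0.0]
contact_force: [-0.0, -0.5, 0.1]
gripper_width: 0.451
grasp_force: 0.0
```

```bash
python3 e.py | head -3
```

```text
22.775 [ 0.6459 -0.0475  0.0654] [-0.  -0.5  0.1] [0.02 0.04 0.02]
handle x max 0.6763 y -0.0562 -0.038 z 0.0898
927 copper top x pct [0.6811 0.6821 0.6863 0.6933 0.697 ]
```

Call:
jog_arm:
  targets:
    - [[0,0,-0.3],[0,0,0],45]
    - [[0,0,-1],[0,0,0],45]
    - [[0,0,-2],[0,0,0],45]
    - [[0,0,-3.5],[0,0,0],45]
    - [[-2,0,-5],[0,0,0],45]
    - [[-3,0,-5],[0,0,0],45]
    - [[-3,0,-5],[0,0,0],45]
    - [[-3,0,-5],[0,0,0],45]

```text
time: 23.82
tool_pos: [0.5716, -0.0476, 0.191]
tool_rot: [0.0, 1.0, 0.0, 0.001]
contact_force: [0.3, -0.7, 1.0]
gripper_width: 0.449
grasp_force: 0.0
```

```bash
python3 e.py | head -3; python3 d.py w8 scene side| grep -E "green|orange|F"; python3 - <<'E'
import cv2,numpy as np,glob
w=cv2.imread("pics/w8.png"); s=cv2.imread("pics/w8_side.png")
cv2.imwrite("pics/fin.png",np.hstack([cv2.resize(w[:,100:420],(400,480)),cv2.resize(s[120:220,170:310],(400,480))]))
E
```

```text
23.825 [ 0.5716 -0.0476  0.191 ] [ 0.3 -0.7  1. ] [ 0.03 -0.02  0.05]
handle x max 0.6751 y -0.0559 -0.0379 z 0.0899
273 copper top x pct [0.682  0.6838 0.6869 0.6964 0.6973]
23.875 [ 0.5716 -0.0475  0.1905] yaw 0.03 tool z [ 0.0003  0.0001 -1.    ] F [ 0.5  0.7 -0.1] T [ 0.01 -0.02  0.03]
wrist green [255.  97.] 3448 z 0.0908 [[607.4000244140625, -38.29999923706055], [607.5999755859375, -56.0], [676.0, -55.400001525878906], [675.7999877929688, -37.599998474121094]] ang 0.6
wrist orange [254. 223.] 116 z 0.0437 [[529.5, -19.299999237060547], [529.7000122070312, -72.4000015258789], [531.4000244140625, -72.4000015258789], [531.2000122070312, -19.299999237060547]] ang 0.2
wrist orange [243. 226.] 46 z 0.0450 [[526.4000244140625, -20.399999618530273], [526.5999755859375, -47.29999923706055], [528.7000122070312, -47.29999923706055], [528.5, -20.399999618530273]] ang 0.5
wrist orange [269. 227.] 45 z 0.0445 [[526.2999877929688, -72.4000015258789], [528.2999877929688, -72.5], [528.5, -49.099998474121094], [526.5, -49.099998474121094]] ang 89.6
scene green [278. 250.] 477 z 0.0906 [[606.2000122070312, -59.099998474121094], [674.2000122070312, -61.5], [674.9000244140625, -42.099998474121094], [606.9000244140625, -39.70000076293945]] ang 88.0
side green [224. 155.] 357 z 0.0899 [[604.4000244140625, -52.900001525878906], [674.0999755859375, -53.20000076293945], [674.0999755859375, -32.70000076293945], [604.5, -32.400001525878906]] ang 89.8
```

View pics/fin.png

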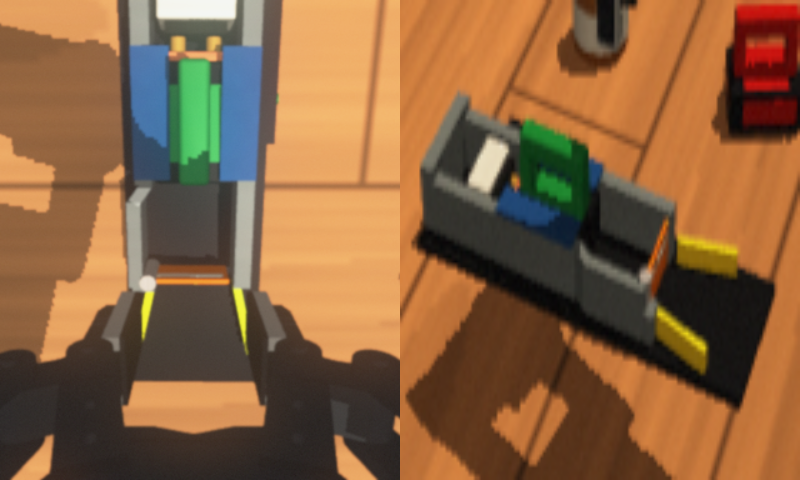

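The pack is seated under the lips (195,120) against the copper contact. The flap (193,275) is shut and the gripper is clear, so I'm handing in.

```bash
python3 -c "
from plant import *
print(job_done())"
```

```text
the job is handed in; nothing more can be done
None
```

I put the green battery pack in the charging dock and handed the job in after about 24 s of robot time; the hand-in call returned no verdict. My last measurements put the copper contact about 6 mm in, the flap shut behind the pack, and the gripper released and clear. The robot did not touch the red pack, jar or wooden block.

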